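Answer with the triangle pad, then confirm

ROBOT

A 7-joint arm with a two-finger parallel gripper is mounted at the origin on the work surface. World frame = base frame: x ahead of the robot, y to its left, z up, the work surface at z = 0. Lengths are in mm, angles in degrees, forces in N, time in s.
With the tool pointing down it reaches from about 425 to 950 mm from the base axis. Payload 4.7 kg.
Tool frame: the origin (TCP) lies at the very end of the fingers, on their centre line; the grasp point (between the pads) lies 19 mm behind it; z points along the fingers, y is the direction in which the jaws open and shut (so a half turn about z gives the same grasp; the last joint's range is limited). The gripper opens to 85 mm and grips with 20 to 120 N. Pads are 22 mm wide; open, the fingers measure 114 mm over their backs; the gripper's body (76 mm by 85 mm) begins 54 mm behind the grasp point. The pads swing forward as they close: fully open they stand 13 mm farther back than shut.
Start: joints at [-67.202, 26.849, -2.785, 87.806, 1.381, 65.374, -4.715], TCP at [279.386, 614.488, 198.335] pointing down, gripper open.
Joint ranges: [-148.3, 148.3], [-19.14, 114.17], [-79.39, 73.82], [5.75, 140.21], [-59.74, 239.74], [12.07, 113.84], [-152.46, 152.46]. Speed limits (degrees/s): [147.25, 147.25, 180, 180, 180, 180, 180].

INTERFACE

Orientations are given as a 3x3 rotation matrix whose columns are the frame's x, y, z axes.
In Python, from plant import r gives the robot as it stands. Calls block until the motion is done:
- r.reach(position, orientation): joint-space move of the TCP to a pose.
- r.line_to(position, velocity=150, attitude=None, contact_N=None): straight line of the TCP; attitude=None keeps the orientation; velocity is the mean speed in mm/s. With contact_N (N) it stops when the force on the tool has changed by that much, and returns True; else False.
- r.move_joints(angles): joint-space move.
- r.gripper_open() and r.gripper_close(): open the fingers fully, or close them until they stop; the grip force is fixed at half the most.
- r.hold(seconds).
- r.ik(position, orientation): joint angles nearest the present ones, or None.
- r.get_state(): the state.
- r.camera(name): name is "side" or "top"; returns a dict with "pixels" (420x560x3 uint8, red, green, blue), "K" (3x3 intrinsics, pixels), "dist_coeffs" ([k1, k2, p1, p2, k3] as OpenCV has them; the pictures are not rectified), "cam_to_world" (4x4, takes a point from camera to world coordinates). Camera axes: x right, y down, z forward; pixel columns grow to the right and rows downward; lengths in mm; the calibration is good to about 2 mm. A picture is of the moment at which its call begins. There is no depth.
A pose or a line that the arm cannot do raises r.IKError and nothing moves.
- r.finish_job(): hands the job in, once; it reports no verdict.
The state is a dict: "clock": time; "q": joint angles; "joint_vel": joint speeds; "joint_torque": joint torques, N m; "tool_pos": TCP position; "eef_rot": TCP orientation; "force": force on the tool from outside, world axes, zero at the start; "moment": the same for the moment, N m; "finger_gap": opening from 0.0 (shut) to 1.0 (fully open).
Only numpy, scipy, OpenCV 4.12 (cv2) and the standard library are available. Lean on these libraries where they do the work, as an engineer would, in place of code of your own. Each camera call takes 0.05 s, during which the arm holds its last target.

TASK

Test the classroom quiz set: with the fingertips gently press the triangular key well down and let it come back up, then press the long bar key on the console to confirm, and withdraw. Leave the pad standing where it is, do not pick up anything, and leave the other pads and everything else on the table alone.

Things in the scene. Friction and masses are not known exactly. Their poses are not given: they have to be found in the camera images.
- pad_tri: A loose quiz answer pad: black plastic puck 90 mm across and 26 mm tall (0.35 kg, on a rubber foot), standing free on the table, with a white spring key on top whose outline is a TRIANGLE (corners 34 mm from the centre, edges 17 mm from it). Looks like the other pads but for that outline. Origin: centre of the underside, z up.
- tri_top (a point): Centre of the top face of the triangular key, 44 mm above the table when released; it moves down with the key.
- key_tri (a joint): How far the key of pad_tri is pressed down, in m: 0 released, 0.008 fully down. A spring pushes it back: 1 N starts it moving, 5 N takes it fully down, where it stops hard. It counts as pressed from 0.004 on.
- pad_round: A loose quiz answer pad: black plastic puck 90 mm across and 26 mm tall (0.35 kg, on a rubber foot), standing free on the table, with a white spring key on top whose outline is a CIRCLE (52 mm across). Looks like the other pads but for that outline. Origin: centre of the underside, z up.
- key_round (a joint): How far the key of pad_round is pressed down, in m: 0 released, 0.008 fully down.
- pad_square: A loose quiz answer pad: black plastic puck 90 mm across and 26 mm tall (0.35 kg, on a rubber foot), standing free on the table, with a white spring key on top whose outline is a SQUARE (44 mm side). Looks like the other pads but for that outline. Origin: centre of the underside, z up.
- key_square (a joint): How far the key of pad_square is pressed down, in m: 0 released, 0.008 fully down.
- pad_cross: A loose quiz answer pad: black plastic puck 90 mm across and 26 mm tall (0.35 kg, on a rubber foot), standing free on the table, with a white spring key on top whose outline is a CROSS (plus sign, 56 mm across, arms 20 mm wide). Looks like the other pads but for that outline. Origin: centre of the underside, z up.
- key_cross (a joint): How far the key of pad_cross is pressed down, in m: 0 released, 0.008 fully down.
- console: The quiz console, fixed to the table: black plastic box 75 mm (x) by 200 mm (y) and 34 mm tall, with one long white bar key 34 mm (x) by 150 mm (y) on top. Origin: centre of the underside.
- bar_top (a point): Centre of the top face of the long bar key, 52 mm above the table when released; it moves straight down with the key wherever the bar is pressed. Its y axis runs along the bar.
- bar (a joint): How far the long bar key is pressed down, in m: 0 released, 0.008 fully down (1 N starts it, 5 N takes it fully down, hard stop). Counts as pressed from 0.004 on.
- glue_stick: Glue stick standing upright, 28 mm across, 78 mm tall. Origin: centre of its underside. Bystander.
- eraser: Eraser lying flat, 50 x 22 x 12 mm. Origin: centre of its underside. Bystander.
- tape_roll: Roll of amber tape lying flat, 76 mm across, 19 mm tall. Origin: centre of its underside. Bystander.
- marker: Marker pen lying along its own y axis, 140 mm long, 17 mm thick. Origin: underside, mid-length. Bystander.
- juice: Orange bottle with a black cap, 56 mm across, 120 mm tall. Origin: centre of its underside. Bystander.
- crayon_box: Flat cardboard box, 50 (x) x 180 (y) x 22 mm. Origin: centre of its underside. Bystander.
- sharpener: Small metal pencil sharpener, 25 x 16 x 12 mm. Origin: centre of its underside. Bystander.
Not all that is in view belongs to the job. Leave any pink look-alike of the console alone.

How it is judged:
By the outcome, as a careful person would: the job done as asked, in the order asked, and still so for the second after the job is handed in, with the robot touching nothing.
It also fails if it takes over 48 s, if anything falls off the work surface, if the arm or the gripper's body presses on something with over 40 N, if the wrist force passes 120 N, or if a joint passes its speed limit or range.

## Working session

There is one attempt and no reset: what is moved stays moved. The work goes in short steps, each a Python script; the robot and the scene stay as the last script left them, time stands still between calls to the robot, and variables do not carry over. Pictures are saved under pics/ and viewed, and the job is handed in when it is done.

```bash
mkdir -p pics; ls
cat > h.py <<'E'
import numpy as np, cv2
from plant import r
def snap(n,tag):
    c=r.camera(n); cv2.imwrite(f'pics/{tag}.png',c['pixels'][:,:,::-1]); np.savez(f'pics/{tag}.npz',**{k:np.array(v) for k,v in c.items()}); return c
def px2w(c,uv,z):
    p=cv2.undistortPoints(np.array([[uv]],float),np.array(c['K']),np.array(c['dist_coeffs']))[0,0]
    T=np.array(c['cam_to_world']); d=T[:3,:3]@[p[0],p[1],1]; o=T[:3,3]
    return o+d*(z-o[2])/d[2]
def w2px(c,P):
    T=np.linalg.inv(np.array(c['cam_to_world'])); 
    return cv2.projectPoints(np.array(P,float).reshape(-1,3),cv2.Rodrigues(T[:3,:3])[0],T[:3,3],np.array(c['K']),np.array(c['dist_coeffs']))[0][:,0]
E
python3 - <<'E'
from h import *
for n in('top','side'):
    c=snap(n,n+'0'); print(c['cam_to_world'])
s=r.get_state(); print(s['clock'],s['tool_pos'],s['eef_rot'],s['force'],s['finger_gap'])
E
```

```text
pics
[[ 2.67381849e-02 -9.93259348e-01  1.12787130e-01  3.33484132e+02]
 [-9.99633940e-01 -2.70333606e-02 -1.08825353e-03 -8.37613137e+01]
 [ 4.12993314e-03 -1.12716745e-01 -9.93618578e-01  1.50860671e+03]
 [ 0.00000000e+00  0.00000000e+00  0.00000000e+00  1.00000000e+00]]
[[ 6.60544570e-01 -5.51034104e-01  5.09943416e-01 -9.66922849e+01]
 [-7.50759436e-01 -4.78981251e-01  4.54903539e-01 -6.30427345e+02]
 [-6.41402846e-03 -6.83328894e-01 -7.30082518e-01  9.63724139e+02]
 [ 0.00000000e+00  0.00000000e+00  0.00000000e+00  1.00000000e+00]]
0.1 [279.15694146 613.93389944 197.36347506] [[-9.10345757e-01  4.13848038e-01 -6.35580739e-04]
 [ 4.13848513e-01  9.10344273e-01 -1.64679928e-03]
 [-1.02927363e-04 -1.76219088e-03 -9.99998442e-01]] [ 0.85509914 -0.13623222 -0.08836652] 0.9964862738499404
```

View pics/top0.png

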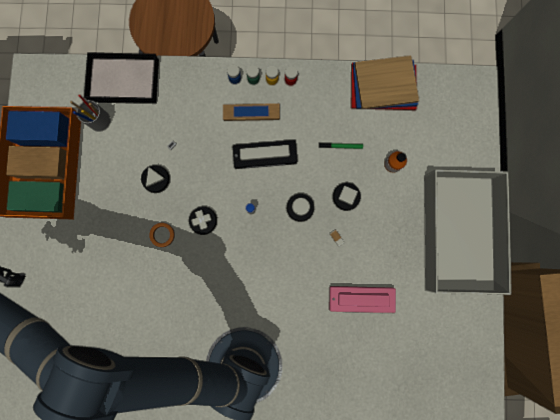

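View pics/side0.png

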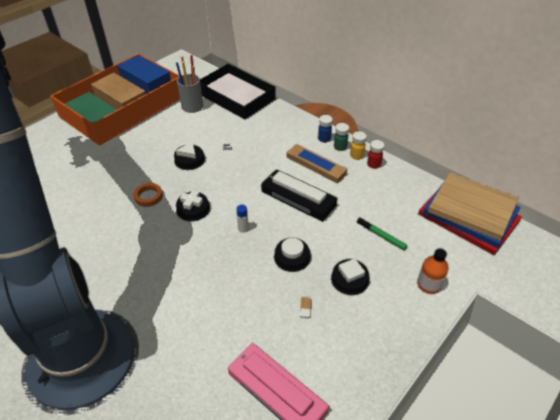

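The top view shows four pads: (155,178) with a triangular key, (203,220) cross, (300,207) round and (347,196) square. There are two consoles, black at (265,153) and a pink look-alike at (362,299). By the description I choose the pad at (155,178) and the black console at (265,153). Next I'll check both in a close crop.

Run:
```python
import cv2,numpy as np
a=cv2.imread('pics/top0.png'); b=cv2.imread('pics/side0.png')
f=lambda im,x,y,w,h,s:cv2.resize(im[y:y+h,x:x+w],None,fx=s,fy=s,interpolation=cv2.INTER_CUBIC)
A=f(a,130,155,50,50,8);B=f(a,225,130,80,50,5)
o=np.zeros((400,800,3),np.uint8);o[:400,:400]=A;o[:250,400:]=B;cv2.imwrite('pics/crop1.png',o)
A=f(b,165,130,50,50,8);B=f(b,255,160,90,60,4)
o=np.zeros((400,800,3),np.uint8);o[:400,:400]=A;o[:240,400:760]=B;cv2.imwrite('pics/crop2.png',o)
```

```text
(no output)
```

View pics/crop1.png

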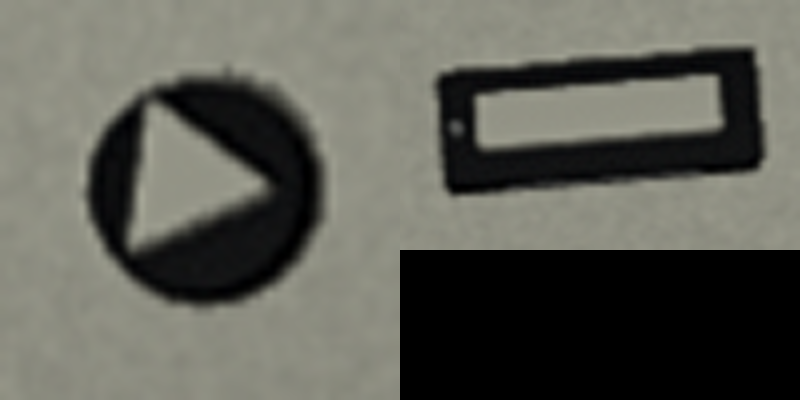

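View pics/crop2.png

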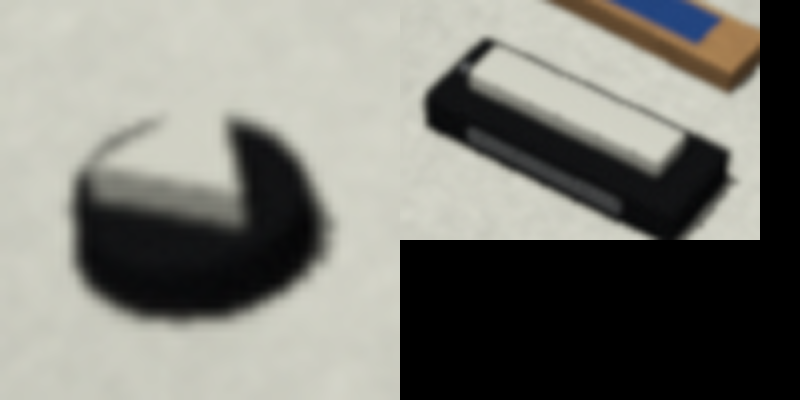

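The crop confirms it. The key is a triangle with corners at about (148.8,166.9), (164.4,178.1) and (146.3,186.5), and the white bar is on the black console. Next I compute the positions and cross-check them in the side view.

Run:
```python
from h import *
t=dict(np.load('pics/top0.npz'));s=dict(np.load('pics/side0.npz'))
tri=np.array([(150,95),(275,185),(130,252)])/8+[130,155]-0.44
W=np.array([px2w(t,p,44) for p in tri]);print(W.round(1));c=W.mean(0);print('tri',c,np.linalg.norm(W-c,axis=1))
bar=(np.array([(474,93),(718,73),(725,132),(478,152)])-[400,0])/5+[225,130]-.4
B=np.array([px2w(t,p,52) for p in bar]);print(B.round(1));b=B.mean(0);print('bar',b,np.linalg.norm(B-np.roll(B,1,0),axis=1))
st=(np.array([(90,170),(245,192),(230,118)]))/8+[165,130]-.44
print(np.array([px2w(s,p,44) for p in st]).round(1))
# pad outline from circle at z 26 : left/right/top/bottom
print('padc',px2w(t,np.array([205,190])/8+[130,155]-.44,20))
sb=(np.array([(495,42),(690,135),(660,172),(470,82)])-[400,0])/4+[255,160]-.4
S=np.array([px2w(s,p,52) for p in sb]);print(S.round(1),S.mean(0))
for n,uv,z in [('cross',(203,220),30),('glue',(251,207),60),('sharp',(172,145),12),('tape',(162,235),19),('paint',(272,75),40),('wood',(251,112),20),('marker',(341,146),15)]: print(n,px2w(t,uv,z).round())
```

```text
[[595.1 309.6  44. ]
 [561.4 259.4  44. ]
 [534.  313.7  44. ]]
tri [563.48177088 294.24531457  44.        ] [35.09374222 34.8690509  35.32394957]
[[ 657.6   30.9   52. ]
 [ 674.2 -118.2   52. ]
 [ 637.5 -123.3   52. ]
 [ 620.9   27.1   52. ]]
bar [647.56869284 -45.86980481  52.        ] [ 36.85440899 150.03084671  37.06516665 151.40334663]
[[535.9 316.3  44. ]
 [563.9 265.7  44. ]
 [588.1 300.3  44. ]]
padc [562.42011278 292.31391007  20.        ]
[[ 659.2   36.3   52. ]
 [ 674.6 -117.7   52. ]
 [ 635.6 -123.6   52. ]
 [ 618.7   22.9   52. ]] [647.05215747 -45.51014134  52.        ]
cross [436. 136.  30.]
glue [477. -11.  60.]
sharp [671. 247.  12.]
tape [387. 262.  19.]
paint [898. -62.  40.]
wood [782.   1.  20.]
marker [ 682. -285.   15.]
```

Run:
```python
from h import *
r.gripper_close()
R=np.array([[-.91,.4146,0],[.4146,.91,0],[0,0,-1]]);R[:,0]/=np.linalg.norm(R[:,0]);R[:,1]/=np.linalg.norm(R[:,1])
np.save('R.npy',R)
print(r.ik([563.5,293.5,100],R),r.ik([647.5,-45.7,100],R))
r.reach([563.5,293.5,100],R); r.hold(.3)
s=r.get_state();print(s['clock'],s['tool_pos'],s['force'],s['finger_gap'],s['q'])
for n in('top','side'):snap(n,n+'1')
for n in('top','side'):
    a=cv2.imread(f'pics/{n}1.png'); x,y=(120,110) if n=='top' else (140,70)
    cv2.imwrite(f'pics/{n}1c.png',cv2.resize(a[y:y+100,x:x+100],None,fx=5,fy=5,interpolation=cv2.INTER_CUBIC))
```

```text
[-33.3223524   28.51289179   2.75992101  99.3147819   -1.66667228
  52.21195126  35.63044642] [-12.09047895  30.38223793  17.48717874  98.01442543 -10.93010089
  53.27634966  75.20725115]
2.7833 [563.20182449 294.24844008 100.11532214] [-0.10611779 -1.17884603 -0.05782789] 0.0032589294230917394 [-33.3744448   28.50644641   2.74081781  99.3069774   -1.6686479
  52.2133433   35.62832659]
```

View pics/side1c.png

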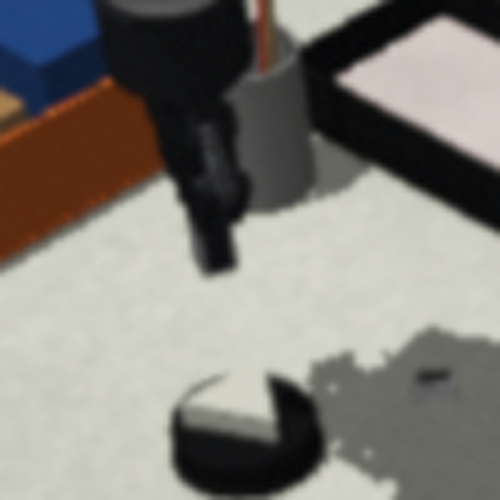

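The shut fingertips are above the triangular key, with the tip at crop (215,270) and the key at (230,405). Next I press, with a contact limit.

Run:
```python
from h import *
r.line_to([563.5,293.5,50],80); r.hold(.3)
F=[]
for i in range(5): r.hold(.05); F.append(r.get_state()['force'])
F=np.array(F);f0=F.mean(0);print(f0,F.std(0),r.get_state()['tool_pos'])
for z in (44,41,39,37.5,36.5):
    hit=r.line_to([563.5,293.5,z],12,contact_N=4.5)
    r.hold(.15); G=[]
    for i in range(4): r.hold(.02); G.append(r.get_state()['force'])
    s=r.get_state(); f=np.mean(G,0)-f0
    print(z,hit,s['tool_pos'].round(2),f.round(2),s['clock'])
    if f[2]>4.0: break
c=snap('side','side2');a=cv2.imread('pics/side2.png')
cv2.imwrite('pics/side2c.png',cv2.resize(a[110:180,150:230],None,fx=7,fy=7,interpolation=cv2.INTER_CUBIC))
```

```text
[-0.10578897 -0.04632965 -0.41264959] [0.52194769 0.4798193  0.6976789 ] [563.51643995 293.53230619  50.1013897 ]
44 False [563.55 293.53  44.1 ] [ 0.23 -0.27  0.5 ] 5.075
41 False [563.52 293.52  41.03] [-0.21  0.08  0.6 ] 5.6917
39 False [563.56 293.5   39.05] [ 0.64 -0.08  0.3 ] 6.225
37.5 False [563.52 293.5   37.52] [0.15 0.19 0.5 ] 6.7167
36.5 False [563.54 293.54  36.54] [ 0.09 -0.02  0.26] 7.1833
```

View pics/side2c.png

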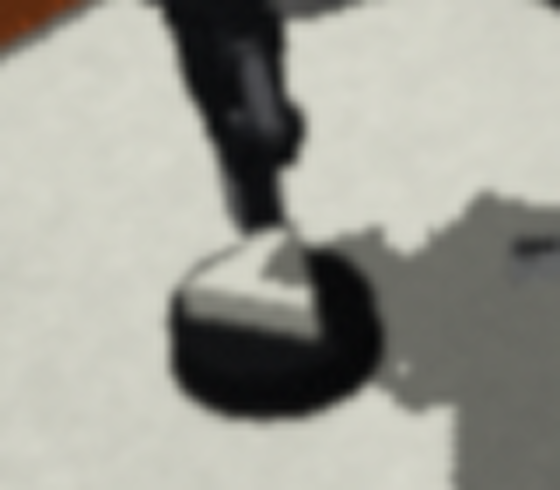

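Run:
```python
from h import *
c=snap('top','top2');s=dict(np.load('pics/side2.npz'))
a=cv2.imread('pics/top2.png')
cv2.imwrite('pics/top2c.png',cv2.resize(a[140:210,115:195],None,fx=7,fy=7,interpolation=cv2.INTER_CUBIC))
P=[[563.5,293.5,36.5],[563.5,293.5,44],[563.5,293.5,100],[595,309.6,44],[561.4,259.4,44],[534,313.7,44]]
q=w2px(s,P);print(q.round(1)); print(((q-[150,110]+.44)*7).round())
q=w2px(c,P);print(q.round(1)); print(((q-[115,140]+.44)*7).round())
print(r.get_state()['clock'])
```

```text
[[188.8 151.5]
 [188.5 149.5]
 [185.7 133.8]
 [192.9 141.8]
 [196.  154.9]
 [175.9 151.5]]
[[275. 294.]
 [272. 279.]
 [253. 170.]
 [303. 226.]
 [325. 318.]
 [184. 294.]]
[[153.5 177.1]
 [152.9 176.7]
 [148.2 173.6]
 [148.3 166.5]
 [163.9 177.7]
 [145.8 186.1]]
[[273. 263.]
 [269. 260.]
 [236. 239.]
 [236. 188.]
 [346. 267.]
 [219. 326.]]
7.2833
```

View pics/top2c.png

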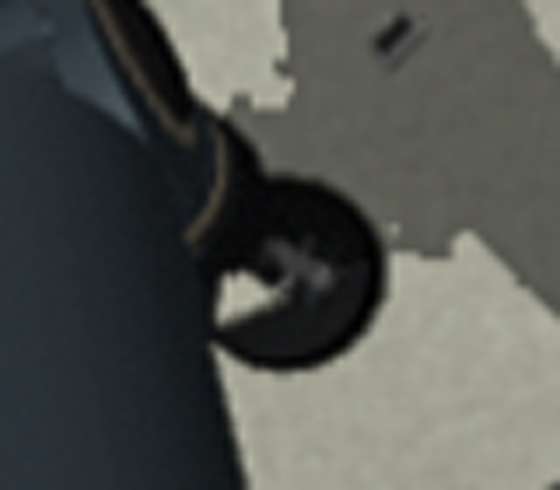

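Run:
```python
import cv2,numpy as np
o=[]
for n in('side0','side2'):
    a=cv2.imread(f'pics/{n}.png')[125:170,165:205]; a=np.clip((a/255.)**.6*255,0,255).astype(np.uint8)
    o.append(cv2.resize(a,None,fx=10,fy=10,interpolation=cv2.INTER_LANCZOS4))
cv2.imwrite('pics/cmp.png',np.hstack(o))
o=[]
for n in('top0','top2'):
    a=cv2.imread(f'pics/{n}.png')[155:205,130:180]; a=np.clip((a/255.)**.5*255,0,255).astype(np.uint8)
    o.append(cv2.resize(a,None,fx=8,fy=8,interpolation=cv2.INTER_LANCZOS4))
cv2.imwrite('pics/cmpt.png',np.hstack(o))
```

```text
(no output)
```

View pics/cmp.png

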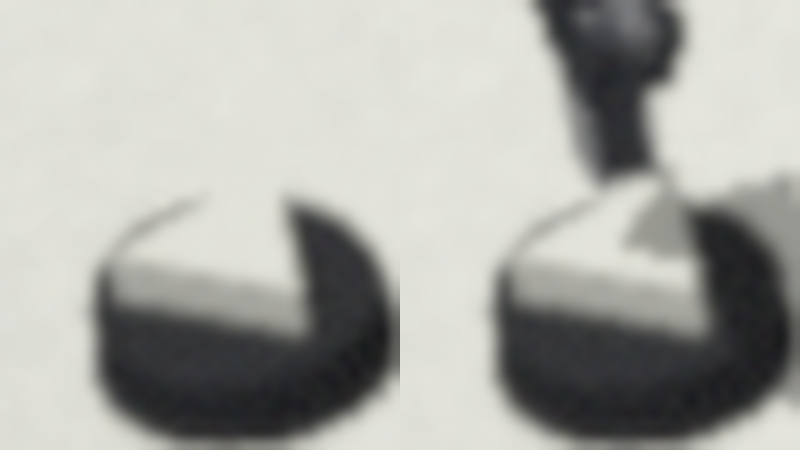

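View pics/cmpt.png

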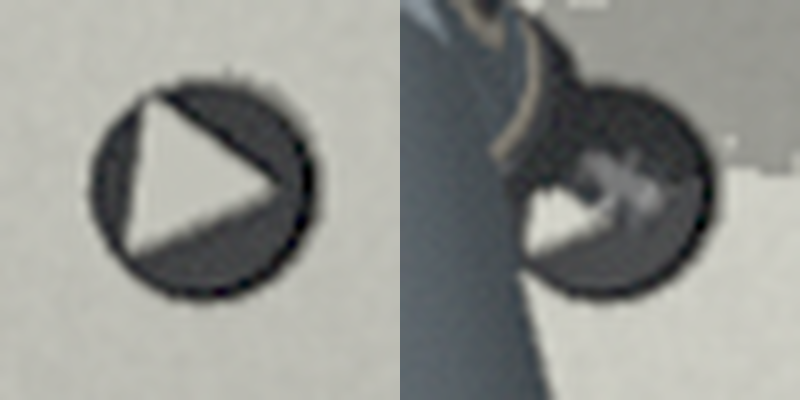

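No contact force yet, and the key still looks fully up. In the side view the tip is seen at (187.5,143), about 9 px higher than TCP z=36.5 should project. That looks like a tip about 30 mm higher than reported, or one displaced away from the camera. I'll check the top picture from z=100.

Run:
```python
from h import *
s=dict(np.load('pics/side1.npz'))
s2=dict(np.load('pics/side2.npz'))
for z in (100,110,120,130,140): print(z,w2px(s,[[563.2,294.2,z]]).round(1))
print(px2w(s,(183,124),100),px2w(s2,(187.5,143),36.5))
o=[]
for n in('side1',):
    a=cv2.imread(f'pics/{n}.png')[80:170,150:220]; a=np.clip((a/255.)**.5*255,0,255).astype(np.uint8)
    o.append(cv2.resize(a,None,fx=6,fy=6,interpolation=cv2.INTER_LANCZOS4)[:480])
a=cv2.imread('pics/top1.png')[130:210,115:180];a=np.clip((a/255.)**.5*255,0,255).astype(np.uint8)
o.append(cv2.resize(a,None,fx=6,fy=6,interpolation=cv2.INTER_LANCZOS4))
cv2.imwrite('pics/cmp1.png',np.hstack(o))
```

```text
100 [[185.5 133.8]]
110 [[185.  130.9]]
120 [[184.5 127.9]]
130 [[183.9 125. ]]
140 [[183.4 122. ]]
[588.24599213 332.93723037 100.        ] [586.65440004 325.17706384  36.5       ]
```

View pics/cmp1.png

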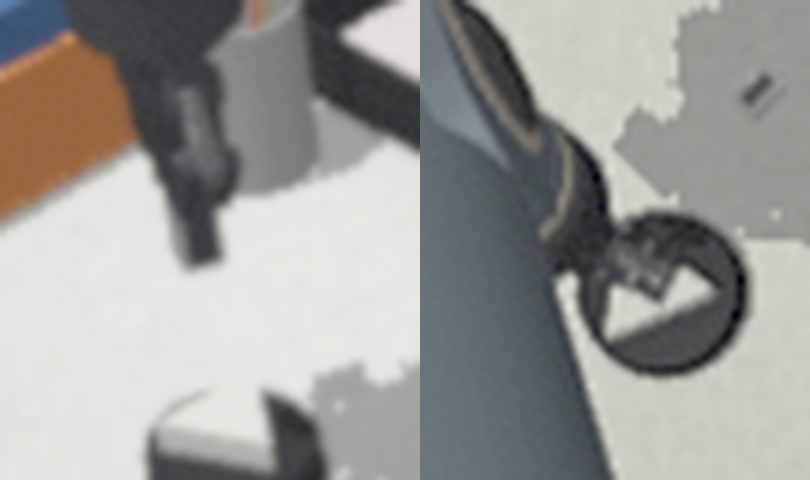

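Run:
```python
from h import *
s=dict(np.load('pics/side2.npz'));t=dict(np.load('pics/top2.npz'))
t0=dict(np.load('pics/top0.npz'))
for n,uv,h in [('juice',(399,158),120),('glue',(253,205),78)]:
    p=px2w(t,uv,h); print(n,p, 'side top',w2px(s,[[p[0],p[1],h]]),'base',w2px(s,[[p[0],p[1],0]]))
print('base',w2px(s,[[0,0,0]]),w2px(t,[[0,0,0]]))
for z in(36,67,110,150,200,250,300):print(z,w2px(t,[[563.5,293.5,z]]).round(1),w2px(s,[[563.5,293.5,z]]).round(1))
a=cv2.imread('pics/side2.png')[60:170,140:220]; a=cv2.resize(a,None,fx=7,fy=7,interpolation=cv2.INTER_CUBIC)[170:770]
a=np.clip((a/255.)**.5*255,0,255).astype(np.uint8);cv2.imwrite('pics/z1.png',a)
a=cv2.imread('pics/side0.png');print()
o=np.hstack([cv2.resize(a[190:240,225:265],None,fx=9,fy=9),cv2.resize(a[245:295,410:450],None,fx=9,fy=9)]);cv2.imwrite('pics/z2.png',o)
```

```text
juice [ 626.62304146 -441.6744766   120.        ] side top [[436.45639776 252.75381662]] base [[424.70320988 285.12644435]]
glue [481.25967724 -17.57993702  78.        ] side top [[246.8779539  209.00237151]] base [[248.40074689 229.99215339]]
base [[ 81.79016604 358.33757542]] [[243.35285   365.3085604]]
36 [[153.6 177.1]] [[188.9 151.6]]
67 [[151.  175.5]] [[187.4 143.2]]
110 [[147.4 173.1]] [[185.2 130.9]]
150 [[143.7 170.7]] [[183.1 119. ]]
200 [[138.9 167.5]] [[180.4 103.4]]
250 [[133.7 164.1]] [[177.5  86.9]]
300 [[128.1 160.4]] [[174.4  69.4]]
```

View pics/z1.png

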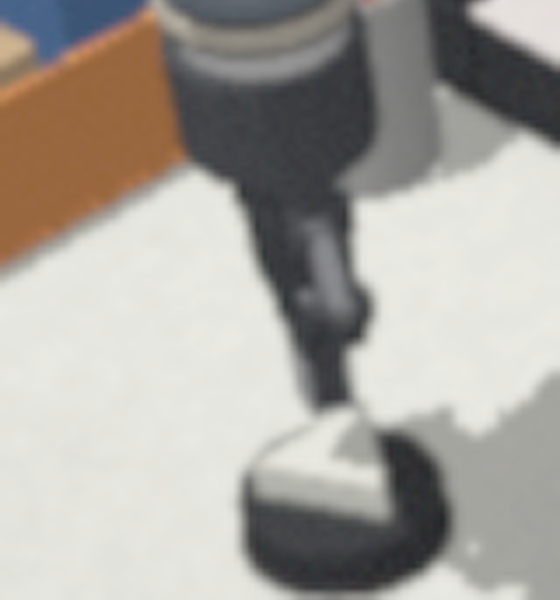

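View pics/z2.png

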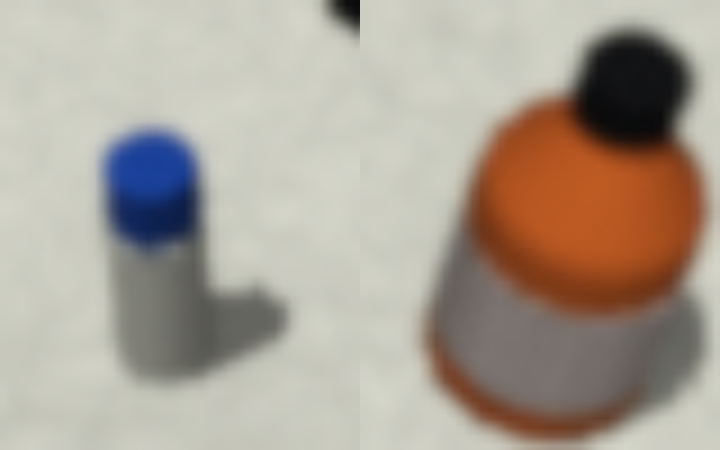

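View pics/side2.png

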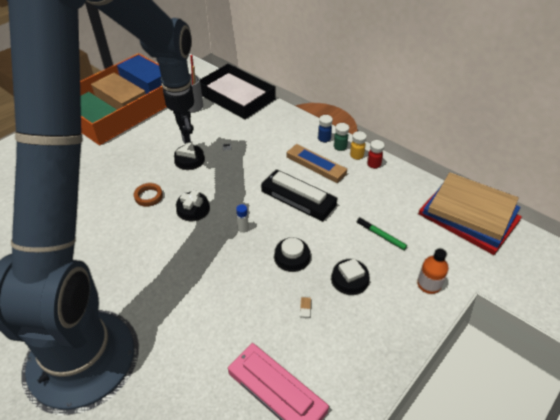

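View pics/top2.png

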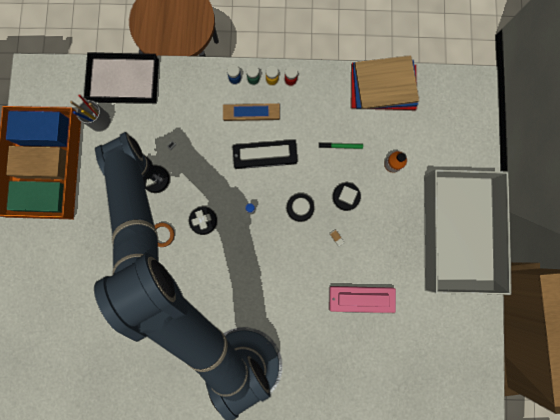

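Camera checks: the base, glue stick and juice all project where they appear, and the flange column lies over the commanded x,y in both views. So the visible tip is on the axis but seems to end about 30 mm above the reported TCP. I'll probe down slowly with a light contact limit and look again.

Run:
```python
from h import *
hit=r.line_to([563.5,293.5,24],20,contact_N=2.5); r.hold(.15)
s=r.get_state();print(hit,s['tool_pos'].round(2),s['force'].round(2),s['clock'])
snap('side','side3');a=cv2.imread('pics/side3.png')[100:170,150:230]
a=np.clip((a/255.)**.5*255,0,255).astype(np.uint8)
cv2.imwrite('pics/side3c.png',cv2.resize(a,None,fx=8,fy=8,interpolation=cv2.INTER_CUBIC))
```

```text
False [563.64 293.58  24.18] [0.71 0.28 0.33] 8.2083
```

View pics/side3c.png

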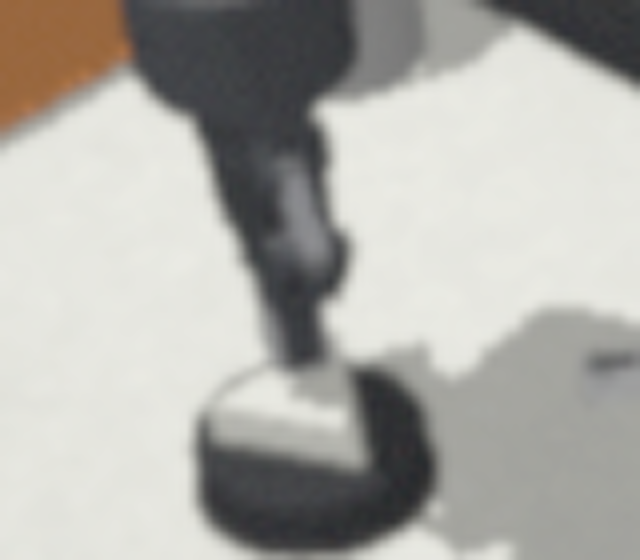

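The tip has moved down to about (187.5,145.6), still clear above the key, and its shadow on the key is closing in. I'll keep probing in small steps.

```bash
cat >> h.py <<'E'
def fz(n=6):
    G=[]
    for i in range(n): r.hold(.02); G.append(r.get_state()['force'])
    return np.mean(G,0)
E
python3 - <<'E'
from h import *
f0=fz(10);print(f0.round(2))
for z in np.arange(22,4,-2.0):
    hit=r.line_to([563.5,293.5,z],25,contact_N=3.5); r.hold(.05)
    f=fz(5)-f0;s=r.get_state();print(z,hit,s['tool_pos'].round(2),f.round(2),round(s['clock'],2))
    if hit or f[2]>1.2: break
snap('side','side4');a=cv2.imread('pics/side4.png')[100:170,150:230]
a=np.clip((a/255.)**.5*255,0,255).astype(np.uint8)
cv2.imwrite('pics/side4c.png',cv2.resize(a,None,fx=8,fy=8,interpolation=cv2.INTER_CUBIC))
E
```

```text
[ 0.04  0.27 -0.04]
22.0 False [563.51 293.49  21.96] [-0.23 -0.69  0.42] 8.81
20.0 False [563.49 293.49  19.99] [-0.55 -0.64 -0.47] 9.19
18.0 False [563.52 293.5   17.99] [ 0.75 -0.66  0.27] 9.57
16.0 False [563.49 293.47  15.98] [ 0.28 -0.14 -0.08] 9.96
14.0 False [563.49 293.48  13.98] [-0.11 -0.37  0.53] 10.34
12.0 False [563.52 293.49  11.99] [-0.63 -0.34 -0.36] 10.72
10.0 False [563.82 293.66  10.23] [ 0.57 -0.12  1.21] 11.11
```

View pics/side4c.png

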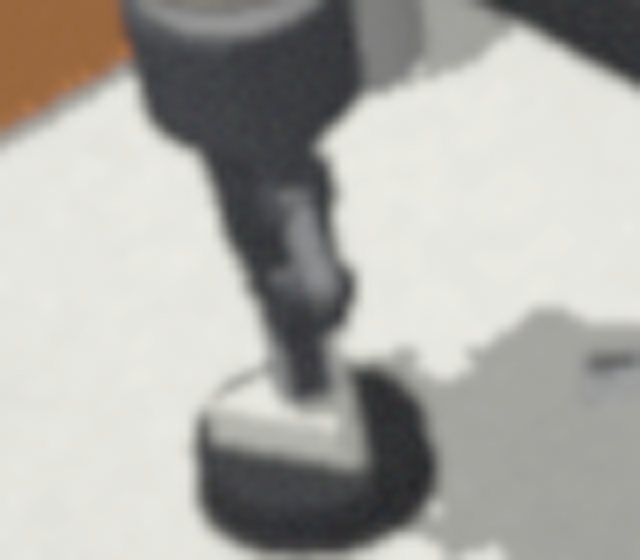

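The tip now touches the key at its centre, (188,149.5), with a first force of about 1.2 N at reported z≈10.2. So the real tip is about 34 mm above the reported TCP. Next I press down, steering by force.

Run:
```python
from h import *
f0=np.array([0,0,0.0])
for z in (7,5,4,3,2.3):
    hit=r.line_to([563.5,293.5,z],20,contact_N=6); r.hold(.15)
    f=fz(10);s=r.get_state();print(z,hit,s['tool_pos'].round(2),f.round(2),round(s['clock'],2))
    if hit or f[2]>4.3: break
snap('side','side5');a=cv2.imread('pics/side5.png')[100:170,150:230]
a=np.clip((a/255.)**.5*255,0,255).astype(np.uint8)
cv2.imwrite('pics/side5c.png',cv2.resize(a,None,fx=8,fy=8,interpolation=cv2.INTER_CUBIC))
```

```text
7 False [563.78 293.68   7.18] [0.75 0.12 2.7 ] 11.78
5 False [563.75 293.62   5.13] [1.53 0.66 3.78] 12.34
4 False [563.76 293.65   4.11] [1.94 0.97 4.23] 12.91
3 False [563.73 293.67   3.14] [2.32 0.89 5.11] 13.47
```

View pics/side5c.png

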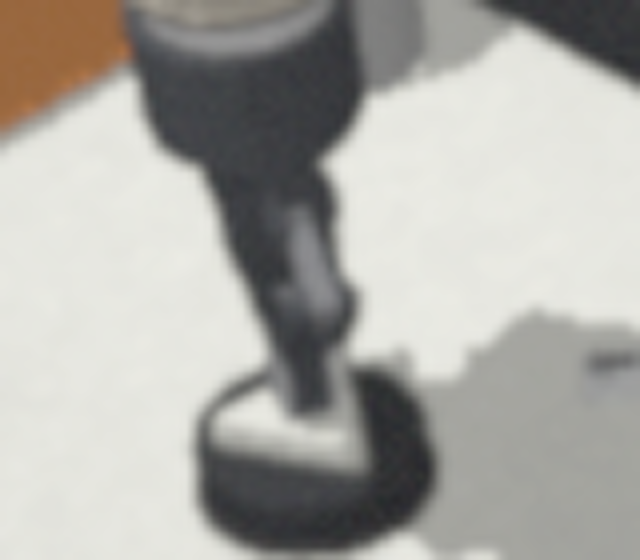

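The key is visibly down: its side wall has sunk into the puck, and the force is 5.1 N, about 7.5 mm. Next I release it, check it came back, and go to the bar.

Run:
```python
from h import *
R=np.load('R.npy')
r.line_to([563.5,293.5,20],40); r.line_to([563.5,293.5,80],120)
snap('side','side6')
r.reach([647.5,-45.7,60],R); r.hold(.2)
s=r.get_state();print(s['tool_pos'].round(2),s['clock'])
snap('side','side7');snap('top','top7')
f=lambda n,x,y,w,h,k:cv2.resize(cv2.imread(f'pics/{n}.png')[y:y+h,x:x+w],None,fx=k,fy=k,interpolation=cv2.INTER_CUBIC)
cv2.imwrite('pics/c7.png',np.hstack([f('side7',165,125,50,50,6),f('side7',255,120,80,100,5)[100:400],f('top7',130,155,0+8,50,6)]))
cv2.imwrite('pics/c7t.png',np.hstack([f('top0',130,155,50,50,7),f('top7',130,155,50,50,7)]))
```

```text
[647.62 -43.67  60.05] 16.3167
```

View pics/c7.png

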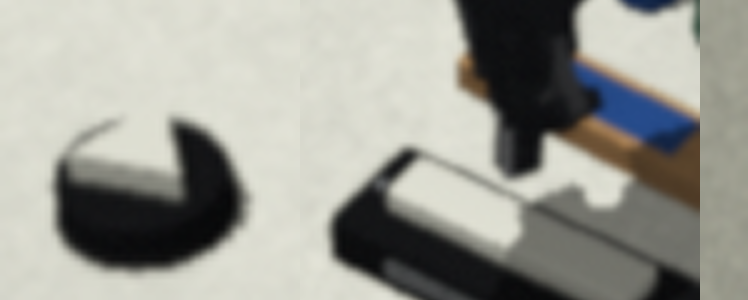

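View pics/c7t.png

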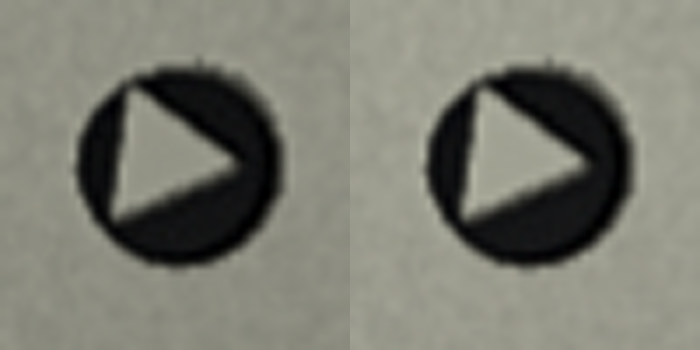

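The triangular key is back up and the pad has not moved. The tip is above the bar, at about (299,174). Next I press the bar.

Run:
```python
from h import *
s7=dict(np.load('pics/side7.npz'));print(w2px(s7,[[647.5,-45.7,94],[647.5,-45.7,52]]).round(1))
x,y=647.5,-45.7
r.line_to([x,y,28],80,contact_N=3); r.hold(.2); f0=fz(10);print(f0.round(2))
for z in (22,20,18,16,14,13,12,11,10,9):
    hit=r.line_to([x,y,z],25,contact_N=6); r.hold(.1)
    f=fz(6);s=r.get_state();print(z,hit,s['tool_pos'].round(2),(f-f0).round(2),round(s['clock'],2))
    if hit or f[2]-f0[2]>4.2: break
snap('side','side8')
cv2.imwrite('pics/c8.png',np.hstack([cv2.resize(cv2.imread(f'pics/{n}.png')[140:220,255:340],None,fx=4.5,fy=4.5,interpolation=cv2.INTER_CUBIC) for n in('side0','side8')]))
```

```text
[[299.4 174.4]
 [298.9 186.2]]
[-0.08 -0.05  0.1 ]
22 False [647.6  -45.68  22.08] [ 0.17 -0.13  0.06] 17.93
20 False [647.53 -45.7   20.04] [ 0.31  0.29 -0.07] 18.38
18 False [647.83 -45.76  18.22] [0.87 0.24 1.02] 18.82
16 False [647.84 -45.73  16.18] [ 1.08 -0.05  2.21] 19.27
14 False [647.81 -45.73  14.18] [ 1.4  -0.08  3.15] 19.73
13 False [647.78 -45.72  13.14] [ 1.76 -0.06  3.24] 20.18
12 False [647.81 -45.7   12.13] [ 2.49 -0.12  4.24] 20.62
```

View pics/c8.png

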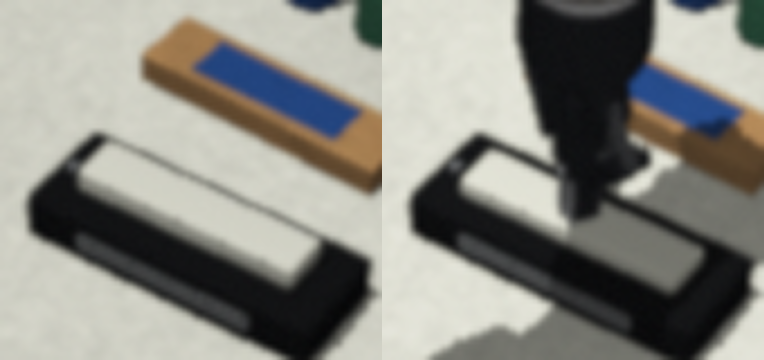

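The bar is visibly lower, at about 4.2 N (around 6 mm, past the 4 mm needed). Next I withdraw.

Run:
```python
from h import *
x,y=647.5,-45.7
r.line_to([x,y,30],40); r.line_to([x,y,180],150); r.hold(.3)
s=r.get_state();print(s['tool_pos'].round(1),s['force'].round(2),s['clock'])
snap('side','side9');snap('top','top9')
cv2.imwrite('pics/c9.png',np.hstack([cv2.resize(cv2.imread(f'pics/{n}.png'),(400,300),interpolation=cv2.INTER_AREA) for n in('side9','top9')]))
cv2.imwrite('pics/c9b.png',np.hstack([cv2.resize(cv2.imread(f'pics/{n}.png')[130:220,165:340],None,fx=2.2,fy=2.2,interpolation=cv2.INTER_CUBIC) for n in('side0','side9')]))
```

```text
[647.3 -45.7 179.4] [-0.19 -0.12 -0.31] 22.725
```

View pics/c9.png

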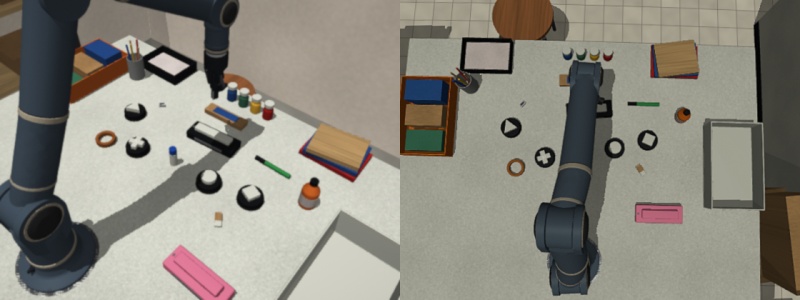

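View pics/c9b.png

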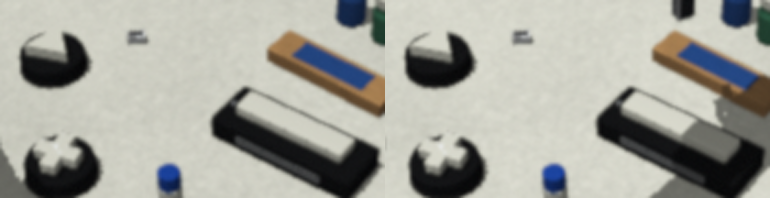

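Both keys are back up, nothing has moved, and the arm is clear with about 0 N on the tool. I'm handing in the job.

```bash
python3 -c "
from plant import r
print(r.finish_job(), r.get_state()['clock'])"
```

```text
the job is handed in; nothing more can be done
the job is handed in; nothing more can be done
```

I pressed the triangular key with the shut fingertips, let it come back up, then pressed the console's long bar, withdrew straight up and handed the job in. The clock read 22.7 s at the last check before hand-in.

- **Triangular key:** it reached about 5.1 N, roughly 7.5 mm down. Afterwards it was back up and the pad had not moved.
- **Bar:** it reached about 4.2 N, roughly 6 mm down, past the 4 mm that counts as pressed. Afterwards it was back up.
- **Final state:** the force on the tool was about 0 N, and nothing else I could see in the last pictures had moved. The key depths come from force, travel and the pictures, because the joints cannot be read directly.
- **One disagreement:** the real fingertip ended about 34 mm above the reported TCP. At the reported key height there was no contact and the pictures showed a gap. I found the real contact by slow, force-limited probing confirmed in the side view, and the bar's contact showed the same offset.

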